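# Turn the cart wheel so its valve is at the top

### The arm

A 6-joint arm with a two-finger parallel gripper is mounted at the origin on the work surface. World frame = base frame: x ahead of the robot, y to its left, z up, the work surface at z = 0. Lengths are in m, angles in rad, forces in N, time in s.
With the tool pointing down it reaches from about 0.25 to 0.85 m from the base axis. Payload 12.5 kg.
Tool frame: the origin (TCP) lies midway between the tips of the shut fingers; the grasp point (between the pads) lies 19 mm behind it (ctrl.pinch_z is the distance from the TCP to the grasp point, in m); z points along the fingers, y is the line along which they close (so a half turn about z gives the same grasp; the last joint's range is limited). The gripper opens to 93 mm and grips with 3 to 60 N. Pads are 15 mm wide; open, the fingers measure 128 mm over their backs; the gripper's body (75 mm by 188 mm) begins 65 mm behind the grasp point.
Start: joints at [1.039, 0.351, 1.652, -0, 1.139, -0.085], TCP at [0.238, 0.496, 0.219] pointing down, gripper open.
Joint ranges: [-2.75, 2.75], [-0.79, 2.1], [0.01, 2.65], [-1.57, 4.71], [0.07, 3.14], [-2.87, 2.87]. Speed limits (rad/s): [2.22, 2.22, 2.79, 3.14, 3.14, 3.14].

### API

Orientations are given as a 3x3 rotation matrix whose columns are the frame's x, y, z axes.
In Python, from plant import ctrl, eyes gives the robot as it stands. The module is installed in compiled form; this text tells all that it offers.
- The arm moves only by the shell command python3 -m handwheel 'ROWS' [FORCE]. ROWS is a JSON object of lists of equal length, an entry for each row: "slide": the shift along the world's x, y, z in units of 500 mm (1.0 is 500 mm), a list of three; "delta_rot": the turn, a rotation vector about the world's x, y, z in units of 60 degrees (1.0 is 60 degrees), a list of three; "gripper": the closure, from 0 (fully open) to 1 (shut). In form: {"slide": [[tx, ty, tz], ...], "delta_rot": [[rx, ry, rz], ...], "gripper": [gripper, ...]}. A call has exactly 5 rows; each row is the pose to reach, as a shift and turn from the pose commanded when the call began; what a row does not reach only later rows make up. A row lasts 1/8 s, in which the tool goes at most 62.5 mm and 10.7 degrees, less where a joint would pass 70% of its speed; a pose out of reach is approached as far as the arm can. A call with a number of a shift or a turn outside -1 to 1 is refused whole. A call with a gripper value outside its range is refused whole. The fingers move at their own pace and stop on an object; FORCE is the grip in N (left out, the last holds). Time passes only in rows, so rows that repeat a pose let the fingers close, or fill a call up. It gives the time, the measured TCP pose, the force, the opening and the grip force at its end, in the units of the state.
- ctrl.sense(): the state, without advancing time (a new reading comes with each control period).
- eyes.grab_frame(name): name is "scene" or "top" or "wrist"; returns (picture, depth): 384x512x3 uint8, red, green, blue; 384x512 float32, m along the optical axis (not along the pixel's ray), 0 where there is no reading.
- eyes.camera_info(name): a dict with "camera_matrix" (3x3 intrinsics, pixels), "dist_coeffs" ([k1, k2, p1, p2, k3] as OpenCV has them; the pictures are not rectified), "R" (3x3) and "t" (3): a world point X has camera coordinates R X + t. Camera axes: x right, y down, z forward; pixel columns grow to the right and rows downward; lengths in m; the calibration is good to about 2 mm. A picture is of the moment at which its call begins: read the wrist's pose just before it. camera_info takes no time and is no camera call; for the wrist camera it gives the pose at the moment of the call.
- ctrl.hand_in(): hands the job in; it is judged then, once.
The state is a dict: "time": time; "joint_positions": joint angles; "dq": joint speeds; "joint_torque": joint torques, N m; "tcp_pos": TCP position; "tcp_rot": TCP orientation; "contact_force": force on the tool from outside, world axes, zero at the start; "moment": the same for the moment, N m; "grip_width": opening from 0.0 (shut) to 1.0 (fully open); "finger_force": force on a finger pad.
Only numpy, scipy, OpenCV 4.12 (cv2) and the standard library are available. Lean on these libraries where they do the work, as an engineer would, in place of code of your own. Each camera call takes 0.05 s, during which the arm holds its last target. There are 200 camera calls.

### The job

Turn the handcart wheel in its bench cradle by pushing its spokes, one after another, with the fingertips until the valve is straight up at twelve o'clock, directly above the axle, and leave it standing still there. Push only on the metal of the wheel and never press on the tyre or the valve, and leave the glue bottle, the wrench and the tub where they are.

Things in the scene. Friction and masses are not known exactly. Their poses are not given: they have to be found in the camera images.
- stand: Wooden cradle fixed to the bench, holding the wheel upright. Origin: centre of the underside of its 190 x 430 x 18 mm base board; x runs along the axle, away from the robot (yaw up to 0.25 rad), y to the left along the rails, z up. Rails in front of and behind the wheel stand on legs at y = +-185 mm. The spokes are within reach only above the front rail.
- axle (a point): Centre of the wheel on the steel axle, 180 mm above the bench, straight above the stand's origin.
- front_rail (a point): Middle of the top edge of the front rail, 205 mm above the bench. The rail is 22 mm thick (stand x from -66 to -44 mm), 55 mm high, 410 mm long along y; the rear rail is the same at +55 mm. Fingers come down over the front rail, tilted some 30 to 45 degrees from vertical towards the wheel, to reach between the spokes.
- wheel: Cast aluminium wheel, 310 mm over the tyre. Origin: on the axle at mid plane. It turns either way about its x axis (the stand's x axis) with drag of about 0.22 N m and stays where it is left. Its z axis points from the axle to the valve: z straight up means valve at the top. Hub radius 26 mm, front at x = -32 mm (12 mm radius boss to -40 mm); rim inner radius 116 mm.
- spoke (a point): Front face of the spoke opposite the valve, 75 mm from the axle. Five straight radial spokes, 72 degrees apart, at 36, 108, 180, 252 and 324 degrees round from the valve (the valve is midway between two). Each is 16 mm wide and 20 mm deep, wheel x from -26 to -6 mm, so 9 mm proud of the tyre; behind them it is open to the rear rail.
- valve_cap (a point): Free end of the valve: a 9 mm brass stem with an 11 mm black cap, 35 mm long, that sticks inwards from the rim towards the axle; this point is its inner end, 83 mm from the axle, 4 mm behind the wheel's mid plane.
- tyre: The black rubber tyre with the valve stem, turning with the wheel; same origin and axes as the wheel. Round section 34 mm thick, from radius 121 to 155 mm, front at x = -17 mm. Not to be pressed on.
- glue: White glue bottle standing beside the cradle, 60 mm across, 150 mm tall; origin at the centre of its underside. Leave alone.
- wrench: Steel wrench lying flat on the bench behind the cradle. Leave alone.
- tub: White open plastic tub standing beside the cradle, 90 mm across, 70 mm tall; origin at the centre of its underside. Leave alone.

How it is judged:
By the outcome, as a careful person would: the job done as asked, in the order asked, and still so for the second after the job is handed in, with the robot touching nothing.
It also fails if it takes over 58 s, if anything falls off the work surface, if the arm or the gripper's body presses on something with over 40 N, if the wrist force passes 120 N, or if a joint passes its speed limit or range.

## Working session

There is one attempt and no reset: what is moved stays moved. The work goes in short steps, Python scripts to look and compute and a shell command to move; the robot and the scene stay as the last step left them, time stands still between calls to the robot, and variables do not carry over. Pictures are saved under pics/ and viewed, at most 10 in all, crops included, and the job is handed in when it is done.

```bash
mkdir -p pics; ls; python3 - <<'E'
from plant import ctrl, eyes
import cv2,numpy as np
for n in ("scene","top"):
    p,d=eyes.grab_frame(n); cv2.imwrite(f"pics/{n}0.png",cv2.cvtColor(p,cv2.COLOR_RGB2BGR)); np.save(f"pics/{n}0.npy",d)
    c=eyes.camera_info(n); print(n,np.round(-np.array(c["R"]).T@np.array(c["t"]),3), np.round(c["camera_matrix"],1).tolist(),np.round(c["R"],2).tolist())
s=ctrl.sense(); print(s["time"],s["tcp_pos"],np.round(s["tcp_rot"],3))
E
```

```text
pics
scene [1.41  0.082 0.845] [[398.3, 0.0, 254.7], [0.0, 398.3, 192.1], [0.0, 0.0, 1.0]] [[-0.11, 0.99, 0.01], [0.63, 0.07, -0.77], [-0.77, -0.08, -0.63]]
top [0.493 0.009 1.453] [[436.1, 0.0, 258.1], [0.0, 436.1, 187.8], [0.0, 0.0, 1.0]] [[0.02, -1.0, 0.01], [-1.0, -0.02, -0.07], [0.07, -0.01, -1.0]]
0.1 [0.23747818 0.49575101 0.21817314] [[-0.902  0.432 -0.001]
 [ 0.432  0.902 -0.001]
 [ 0.    -0.001 -1.   ]]
```

View pics/scene0.png

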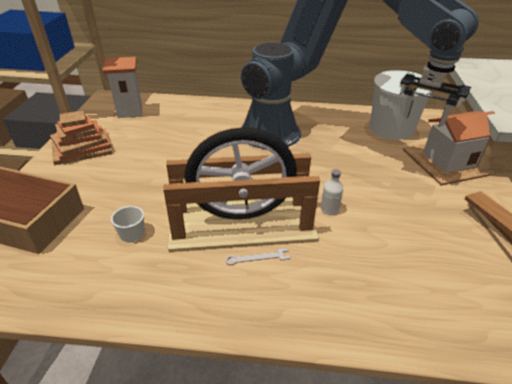

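View pics/top0.png

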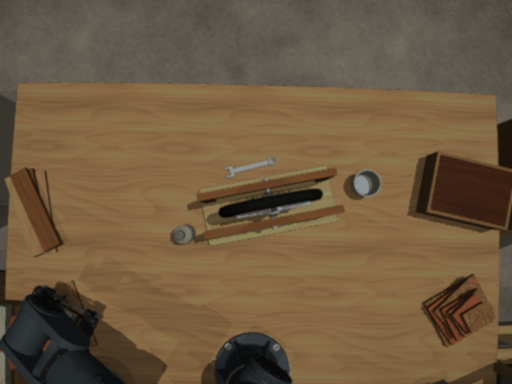

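The scene camera sees the wheel from behind: rails from about (166,165) to (318,195), with the bottle, wrench and tub around it. I'll enlarge both views.

```bash
python3 - <<'E'
import cv2
a=cv2.imread("pics/scene0.png")[115:255,160:325]; cv2.imwrite("pics/sc.png",cv2.resize(a,None,fx=4,fy=4,interpolation=cv2.INTER_CUBIC))
a=cv2.imread("pics/top0.png")[155:255,160:360]; cv2.imwrite("pics/tc.png",cv2.resize(a,None,fx=4,fy=4,interpolation=cv2.INTER_CUBIC))
E
```

```text
(no output)
```

View pics/sc.png

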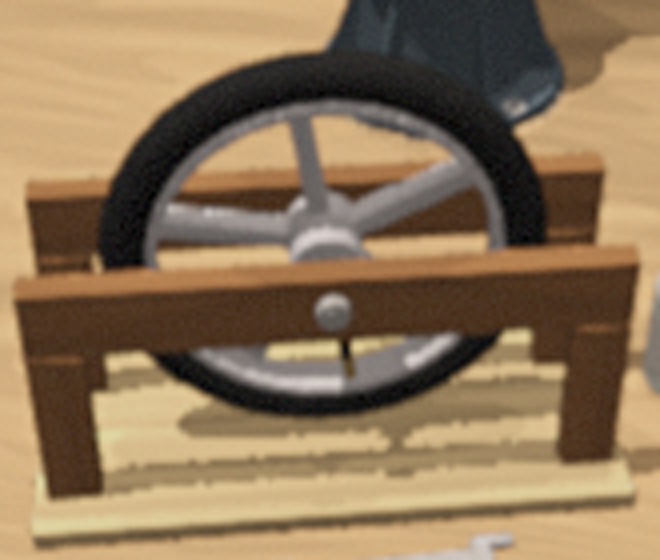

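View pics/tc.png

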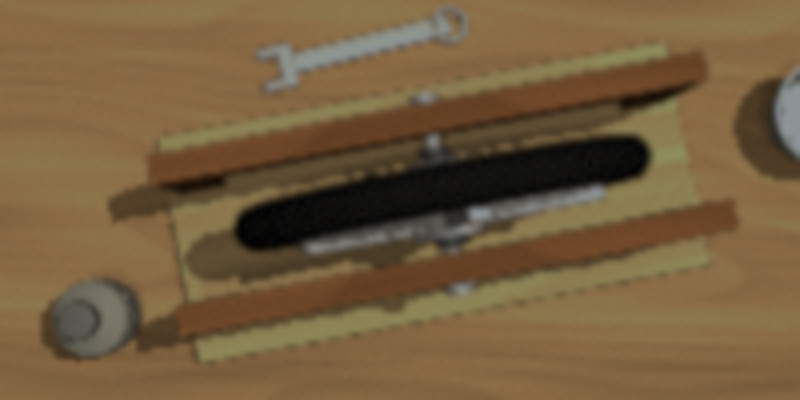

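The scene crop shows the valve near the bottom at crop (347,355), with spokes up at (300,115), right (470,170) and left (165,218). Next I compute the stand pose and wheel angle.

```bash
cat > h.py <<'E'
from plant import ctrl, eyes
import cv2,numpy as np
def ray(n,uv,c=None):
    c=c or eyes.camera_info(n); R=np.array(c["R"]);t=np.array(c["t"]).ravel()
    q=cv2.undistortPoints(np.array(uv,float).reshape(-1,1,2),np.array(c["camera_matrix"]),np.array(c["dist_coeffs"])).reshape(-1,2)
    return -R.T@t, np.c_[q,np.ones(len(q))]@R
def plane(n,uv,p,nn,c=None):
    o,d=ray(n,uv,c); nn=np.array(nn,float)
    return o+d*(((np.array(p)-o)@nn)/(d@nn))[:,None]
def proj(n,X,c=None):
    c=c or eyes.camera_info(n)
    return cv2.projectPoints(np.array(X,float).reshape(-1,3),cv2.Rodrigues(np.array(c["R"]))[0],np.array(c["t"],float),np.array(c["camera_matrix"]),np.array(c["dist_coeffs"]))[0].reshape(-1,2)
E
python3 - <<'E'
from h import *
T=lambda P:np.array(P)/4+[160,155]-0.375
S=lambda P:np.array(P)/4+[160,115]-0.375
r=plane("top",T([(182,318),(735,215),(152,168),(705,68)]),[0,0,.205],[0,0,1]);print(r.round(4))
print("lens",np.linalg.norm(r[0]-r[1]),np.linalg.norm(r[2]-r[3]))
d=(r[0]-r[1])+(r[2]-r[3]); yaw=np.arctan2(-d[0],d[1]); o=r.mean(0); o[2]=0; print("yaw",yaw,"stand",o)
b=plane("top",T([(158,140),(660,44),(712,263),(200,360)]),[0,0,.018],[0,0,1]);print(b.round(3), b.mean(0))
# scene rear rail top rear corners
q=plane("scene",S([(17,298),(638,265),(17,280),(636,248)]),[0,0,.205],[0,0,1]);print(q.round(4))
x=np.array([np.cos(yaw),np.sin(yaw),0]);y=np.array([-x[1],x[0],0])
ax=o+[0,0,.18]
for uv,off in [((300,115),-.006),((318,195),-.006),((470,170),-.006),((365,218),-.006),((170,218),-.006),((285,232),-.006),((347,340),.004),((349,372),.004),((333,312),.066)]:
    P=plane("scene",S([uv]),ax+off*x,x)[0]-ax
    print(uv,"r",np.hypot(P@y,P[2]).round(4),"ang from up toward left(+y)",np.degrees(np.arctan2(P@y,P[2])).round(1), (P@y).round(4),P[2].round(4))
E
```

```text
[[ 0.4482  0.142   0.205 ]
 [ 0.5306 -0.2531  0.205 ]
 [ 0.5547  0.1667  0.205 ]
 [ 0.6365 -0.2302  0.205 ]]
lens 0.40354464861158734 0.4052409073427305
yaw 0.20442838337393293 stand [ 0.54247964 -0.0436451   0.        ]
[[ 0.587  0.186  0.018]
 [ 0.677 -0.228  0.018]
 [ 0.496 -0.274  0.018]
 [ 0.408  0.146  0.018]] [ 0.5420585  -0.04232822  0.018     ]
[[ 0.6497 -0.2261  0.205 ]
 [ 0.5685  0.1675  0.205 ]
 [ 0.6318 -0.2312  0.205 ]
 [ 0.55    0.1665  0.205 ]]
(300, 115) r 0.1062 ang from up toward left(+y) -7.8 -0.0143 0.1052
(318, 195) r 0.0413 ang from up toward left(+y) -5.1 -0.0036 0.0412
(470, 170) r 0.1139 ang from up toward left(+y) 60.8 0.0994 0.0556
(365, 218) r 0.0347 ang from up toward left(+y) 54.8 0.0283 0.02
(170, 218) r 0.1077 ang from up toward left(+y) -74.8 -0.104 0.0282
(285, 232) r 0.0292 ang from up toward left(+y) -66.7 -0.0268 0.0115
(347, 340) r 0.0818 ang from up toward left(+y) 169.7 0.0147 -0.0805
(349, 372) r 0.1126 ang from up toward left(+y) 171.8 0.016 -0.1114
(333, 312) r 0.0026 ang from up toward left(+y) 164.8 0.0007 -0.0025
```

```bash
cat >> h.py <<'E'
from scipy.spatial.transform import Rotation as Ro
YAW=.2044; X=np.array([np.cos(YAW),np.sin(YAW),0]); Y=np.array([-X[1],X[0],0]); Zz=np.array([0,0,1.])
AX=np.array([.5423,-.0430,.180]); TILT=np.radians(40)
z=np.sin(TILT)*X-np.cos(TILT)*Zz; RT=np.c_[np.cross(Y,z),Y,z]
def tgt(x,y,zz): return AX+x*X+y*Y+zz*Zz
def push(th,R=.07,x=-.011,back=0,gap=0):  # TCP for spoke angle th (deg from up, + toward left); gap = clearance to the left
    t=np.radians(th); c=(.008+gap)*np.array([np.cos(t),-np.sin(t)])+R*np.array([np.sin(t),np.cos(t)])
    return tgt(x,c[0]+.0175,c[1]+.005)-back*z
def rows(pts,p0=None):
    s=ctrl.sense(); p0=s["tcp_pos"] if p0 is None else p0
    print("slides",[[round(float(v),3) for v in (p-p0)/.5] for p in pts])
    print("rot",(Ro.from_matrix(RT@np.array(s["tcp_rot"]).T).as_rotvec()/np.radians(60)).round(3))
def st():
    s=ctrl.sense(); P=s["tcp_pos"]-AX; print("t",s["time"],"stand xyz",np.round([P@X,P@Y,P[2]],4),"F",np.round(s["contact_force"],1))
E
python3 - <<'E'
from h import *
rows([push(-8,back=.12,gap=.012), push(-8,gap=.012)])
E
```

```text
slides [[0.426, -1.059, 0.262], [0.577, -1.028, 0.078]]
rot [-0.081 -0.673  0.596]
```

```bash
python3 -m handwheel '{"slide":[[0,0,0.1],[0,0,0.2],[0,0,0.3],[0,0,0.4],[0,0,0.4]],"delta_rot":[[0,0,0],[0,0,0],[0,0,0],[0,0,0],[0,0,0]],"gripper":[1,1,1,1,1]}' 20
```

```text
time: 0.72
tcp_pos: [0.238, 0.4967, 0.422]
tcp_rot: [[-0.902, 0.432, 0.003], [0.432, 0.902, 0.005], [-0.0, 0.006, -1.0]]
contact_force: [-0.5, 0.2, -1.9]
grip_width: 0.511
finger_force: 0.0
```

```bash
python3 -m handwheel '{"slide":[[0.08,-0.1,0],[0.16,-0.2,0],[0.24,-0.3,0],[0.32,-0.4,0],[0.36,-0.5,0]],"delta_rot":[[-0.012,-0.101,0.089],[-0.024,-0.202,0.18],[-0.036,-0.303,0.268],[-0.049,-0.404,0.358],[-0.06,-0.505,0.447]],"gripper":[1,1,1,1,1]}'; python3 -c "
from h import *
st(); rows([push(-8,back=.12,gap=.012), push(-8,gap=.012)])"
```

```text
time: 1.35
tcp_pos: [0.4183, 0.2445, 0.4171]
tcp_rot: [[-0.864, -0.048, 0.501], [-0.021, 0.998, 0.06], [-0.503, 0.042, -0.863]]
contact_force: [0.8, 0.7, -0.4]
grip_width: 0.016
finger_force: 0.0
t 1.35 stand xyz [-0.0631  0.3066  0.2371] F [ 0.8  0.7 -0.4]
slides [[0.064, -0.557, -0.136], [0.215, -0.525, -0.32]]
rot [-0.019 -0.166  0.145]
```

```bash
python3 -m handwheel '{"slide":[[0.0,-0.12,0],[0.0,-0.24,0],[0.02,-0.36,0],[0.04,-0.48,-0.05],[0.064,-0.557,-0.12]],"delta_rot":[[-0.01,-0.08,0.07],[-0.019,-0.166,0.145],[-0.019,-0.166,0.145],[-0.019,-0.166,0.145],[-0.019,-0.166,0.145]],"gripper":[1,1,1,1,1]}'; python3 - <<'E'
from h import *
st(); rows([push(-8,back=.12,gap=.012), push(-8,gap=.012)])
p,d=eyes.grab_frame("wrist"); cv2.imwrite("pics/w1.png",cv2.cvtColor(p,cv2.COLOR_RGB2BGR))
E
```

```text
time: 1.98
tcp_pos: [0.4426, -0.0023, 0.3757]
tcp_rot: [[-0.752, -0.199, 0.628], [-0.151, 0.98, 0.13], [-0.642, 0.003, -0.767]]
contact_force: [0.6, 0.8, 0.3]
grip_width: 0.003
finger_force: 0.0
t 1.975 stand xyz [-0.0894  0.0601  0.1957] F [0.6 0.8 0.3]
slides [[0.016, -0.063, -0.053], [0.167, -0.032, -0.237]]
rot [-0.002 -0.002  0.004]
```

View pics/w1.png

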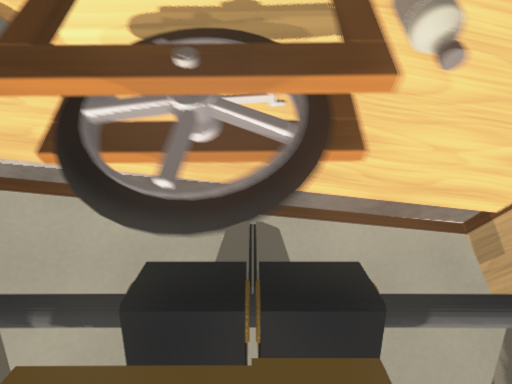

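The wrist picture shows the top spoke running from the hub (195,110) to (163,183), as estimated, and the shut fingertips at (252,225). I go in on its left side.

```bash
python3 -m handwheel '{"slide":[[0.016,-0.063,-0.053],[0.05,-0.056,-0.1],[0.09,-0.048,-0.145],[0.13,-0.04,-0.19],[0.167,-0.032,-0.237]],"delta_rot":[[0,0,0],[0,0,0],[0,0,0],[0,0,0],[0,0,0]],"gripper":[1,1,1,1,1]}'; python3 - <<'E'
from h import *
st(); print([round(float(v),3) for v in push(-8)])
rows([push(a) for a in (-8,-16,-24,-32,-40,-48,-56,-62,-66)])
p,d=eyes.grab_frame("wrist"); cv2.imwrite("pics/w2.png",cv2.cvtColor(p,cv2.COLOR_RGB2BGR))
E
```

```text
time: 2.65
tcp_pos: [0.5261, -0.0163, 0.2555]
tcp_rot: [[-0.755, -0.2, 0.625], [-0.151, 0.98, 0.131], [-0.638, 0.004, -0.77]]
contact_force: [0.4, -0.6, 0.8]
grip_width: 0.003
finger_force: 0.0
t 2.65 stand xyz [-0.0105  0.0295  0.0755] F [ 0.4 -0.6  0.8]
[0.528, -0.03, 0.255]
slides [[0.005, -0.027, -0.0], [0.009, -0.046, -0.002], [0.012, -0.065, -0.007], [0.016, -0.083, -0.014], [0.02, -0.1, -0.023], [0.023, -0.115, -0.035], [0.026, -0.129, -0.049], [0.027, -0.137, -0.061], [0.028, -0.142, -0.069]]
rot [-0.003 -0.007  0.003]
```

View pics/w2.png

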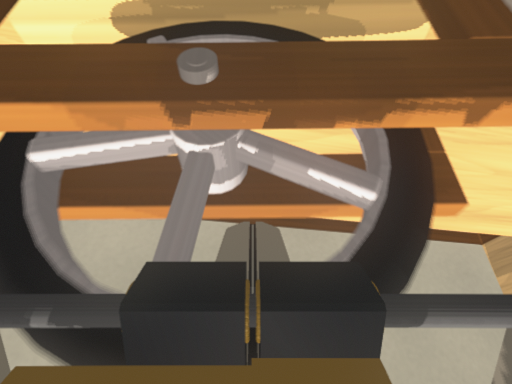

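The shut fingertips at (252,225) sit between the spokes and clear of the left side of the top one (190,200). I sweep in two calls.

```bash
python3 -m handwheel '{"slide":[[0.005,-0.027,0],[0.009,-0.046,-0.002],[0.012,-0.065,-0.007],[0.016,-0.083,-0.014],[0.020,-0.1,-0.023]],"delta_rot":[[0,0,0],[0,0,0],[0,0,0],[0,0,0],[0,0,0]],"gripper":[1,1,1,1,1]}'; python3 - <<'E'
from h import *
st(); rows([push(a) for a in (-40,-48,-56,-62,-66)])
E
```

```text
time: 3.32
tcp_pos: [0.5361, -0.067, 0.2466]
tcp_rot: [[-0.753, -0.2, 0.627], [-0.151, 0.98, 0.131], [-0.64, 0.004, -0.768]]
contact_force: [-2.0, 1.4, 4.0]
grip_width: 0.006
finger_force: 1.7
t 3.325 stand xyz [-0.0109 -0.0223  0.0666] F [-2.   1.4  4. ]
slides [[-0.001, 0.002, -0.006], [0.003, -0.014, -0.018], [0.005, -0.027, -0.032], [0.007, -0.036, -0.043], [0.008, -0.041, -0.052]]
rot [-0.003 -0.004  0.003]
```

```bash
python3 -m handwheel '{"slide":[[0.003,-0.012,-0.012],[0.004,-0.022,-0.024],[0.006,-0.032,-0.036],[0.008,-0.041,-0.048],[0.008,-0.045,-0.056]],"delta_rot":[[0,0,0],[0,0,0],[0,0,0],[0,0,0],[0,0,0]],"gripper":[1,1,1,1,1]}'; cat >> h.py <<'E'
def wheel(name="scene",tag=None,lo=0,hi=72,verbose=True):
    "phase (mod 72) of the spokes from bright metal in the spoke plane, rear face seen by the scene camera"
    p,d=eyes.grab_frame(name); h=cv2.cvtColor(p,cv2.COLOR_RGB2HSV).astype(float)
    if tag: cv2.imwrite(f"pics/{tag}.png",cv2.resize(cv2.cvtColor(p,cv2.COLOR_RGB2BGR)[115:255,160:325],None,fx=4,fy=4,interpolation=cv2.INTER_CUBIC))
    a=np.arange(-105,106,.5); r=np.arange(.045,.105,.003)
    A,Rr=np.meshgrid(np.radians(a),r); P=AX-.006*X+(Rr*np.sin(A))[...,None]*Y+(Rr*np.cos(A))[...,None]*Zz
    uv=proj(name,P).astype(np.float32).reshape(*A.shape,2)
    S=cv2.remap(h[...,1].astype(np.float32),uv[...,0],uv[...,1],cv2.INTER_LINEAR)
    V=cv2.remap(h[...,2].astype(np.float32),uv[...,0],uv[...,1],cv2.INTER_LINEAR)
    m=((S<50)&(V>70)).mean(0); m=np.convolve(m,np.ones(11)/11,"same")
    pk=[(a[i],round(m[i],2)) for i in range(5,len(a)-5) if m[i]>.4 and m[i]==m[i-12 if i>12 else 0:i+13].max()]
    print("spokes",pk)
E
python3 - <<'E'
from h import *
st(); wheel(tag="s2")
E
```

```text
time: 3.95
tcp_pos: [0.5442, -0.0839, 0.228]
tcp_rot: [[-0.766, -0.191, 0.613], [-0.148, 0.982, 0.121], [-0.625, 0.003, -0.78]]
contact_force: [-3.4, 0.0, 4.4]
grip_width: 0.005
finger_force: 1.9
t 3.95 stand xyz [-0.0064 -0.0405  0.048 ] F [-3.4  0.   4.4]
spokes [(np.float64(-54.0), np.float64(1.0)), (np.float64(-53.5), np.float64(1.0)), (np.float64(-53.0), np.float64(1.0)), (np.float64(-52.5), np.float64(1.0)), (np.float64(-52.0), np.float64(1.0)), (np.float64(-51.5), np.float64(1.0)), (np.float64(-51.0), np.float64(1.0)), (np.float64(-50.5), np.float64(1.0)), (np.float64(-50.0), np.float64(1.0)), (np.float64(-49.5), np.float64(1.0)), (np.float64(-49.0), np.float64(1.0)), (np.float64(-48.5), np.float64(1.0)), (np.float64(-48.0), np.float64(1.0)), (np.float64(-47.5), np.float64(1.0)), (np.float64(-34.5), np.float64(0.75)), (np.float64(-34.0), np.float64(0.75)), (np.float64(14.5), np.float64(1.0)), (np.float64(15.0), np.float64(1.0)), (np.float64(15.5), np.float64(1.0)), (np.float64(16.0), np.float64(1.0)), (np.float64(16.5), np.float64(1.0)), (np.float64(17.0), np.float64(1.0)), (np.float64(17.5), np.float64(1.0)), (np.float64(79.0), np.float64(1.0)), (np.float64(79.5), np.float64(1.0)), (np.float64(80.0), np.float64(1.0)), (np.float64(80.5), np.float64(1.0)), (np.float64(81.0), np.float64(1.0)), (np.float64(81.5), np.float64(1.0)), (np.float64(82.0), np.float64(1.0)), (np.float64(82.5), np.float64(1.0)), (np.float64(83.0), np.float64(1.0)), (np.float64(83.5), np.float64(1.0)), (np.float64(84.0), np.float64(1.0)), (np.float64(84.5), np.float64(1.0)), (np.float64(85.0), np.float64(1.0)), (np.float64(85.5), np.float64(1.0)), (np.float64(86.0), np.float64(1.0)), (np.float64(86.5), np.float64(1.0)), (np.float64(87.0), np.float64(1.0)), (np.float64(87.5), np.float64(1.0)), (np.float64(88.0), np.float64(1.0)), (np.float64(88.5), np.float64(1.0)), (np.float64(89.0), np.float64(1.0))]
```

View pics/s2.png

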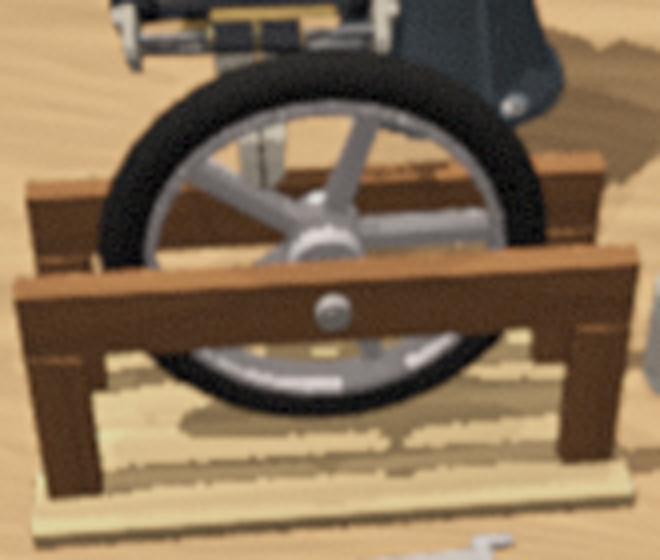

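The picture shows spokes now at about +16° (crop 350,160), about -55° (240,190) and +86° (430,225), so the wheel has turned about 48° and the valve is near +123°, hidden. I back out and re-enter left of the next spoke.

```bash
python3 - <<'E'
from h import *
c=ctrl.sense()["tcp_pos"]
rows([c+.004*Y+.004*Zz,c+.004*Y-.04*z,push(15,R=.055,gap=.01,back=.065),push(15,R=.055,gap=.01,back=.03),push(15,R=.055,gap=.01)])
E
```

```text
slides [[-0.002, 0.008, 0.008], [-0.052, -0.003, 0.061], [-0.127, 0.157, 0.111], [-0.083, 0.166, 0.057], [-0.045, 0.174, 0.011]]
rot [ 0.002 -0.022  0.012]
```

```bash
python3 -m handwheel '{"slide":[[-0.002,0.008,0.008],[-0.052,-0.003,0.061],[-0.1,0.0,0.12],[-0.127,0.08,0.115],[-0.127,0.157,0.111]],"delta_rot":[[0,0,0],[0,0,0],[0,0,0],[0,0,0],[0,0,0]],"gripper":[1,1,1,1,1]}'; python3 - <<'E'
from h import *
st()
rows([push(15,R=.055,gap=.01,back=.065),push(15,R=.055,gap=.01,back=.03),push(15,R=.055,gap=.01)])
E
```

```text
time: 4.62
tcp_pos: [0.4798, -0.0046, 0.2842]
tcp_rot: [[-0.766, -0.19, 0.615], [-0.146, 0.982, 0.121], [-0.626, 0.002, -0.779]]
contact_force: [1.2, -0.2, -0.2]
grip_width: 0.009
finger_force: 0.0
t 4.625 stand xyz [-0.0534  0.0503  0.1042] F [ 1.2 -0.2 -0.2]
slides [[0.002, -0.002, -0.002], [0.046, 0.007, -0.055], [0.084, 0.015, -0.101]]
rot [ 0.002 -0.02   0.013]
```

```bash
python3 -m handwheel '{"slide":[[0.002,-0.002,-0.002],[0.046,0.007,-0.055],[0.084,0.015,-0.101],[0.084,0.015,-0.101],[0.084,0.015,-0.101]],"delta_rot":[[0,0,0],[0,-0.02,0.01],[0,-0.02,0.01],[0,-0.02,0.01],[0,-0.02,0.01]],"gripper":[1,1,1,1,1]}'; python3 - <<'E'
from h import *
st(); rows([push(a,R=.055+(15-a)*.015/65) for a in (15,8,0,-8,-16,-24,-32,-40,-48,-54,-60)])
E
```

```text
time: 5.25
tcp_pos: [0.5221, 0.0021, 0.2333]
tcp_rot: [[-0.752, -0.202, 0.628], [-0.155, 0.979, 0.129], [-0.641, -0.001, -0.768]]
contact_force: [-1.7, 1.6, -2.1]
grip_width: 0.001
finger_force: 1.2
t 5.25 stand xyz [-0.0106  0.0483  0.0533] F [-1.7  1.6 -2.1]
slides [[0.003, -0.017, 0.005], [0.005, -0.03, 0.013], [0.009, -0.045, 0.02], [0.012, -0.061, 0.025], [0.016, -0.079, 0.027], [0.019, -0.097, 0.027], [0.023, -0.115, 0.024], [0.027, -0.134, 0.017], [0.031, -0.151, 0.008], [0.033, -0.164, -0.0], [0.036, -0.175, -0.01]]
rot [ 0.001 -0.002  0.001]
```

```bash
python3 -m handwheel '{"slide":[[0.003,-0.017,0.005],[0.007,-0.037,0.016],[0.012,-0.058,0.024],[0.016,-0.079,0.027],[0.019,-0.1,0.026]],"delta_rot":[[0,0,0],[0,0,0],[0,0,0],[0,0,0],[0,0,0]],"gripper":[1,1,1,1,1]}'; python3 - <<'E'
from h import *
st(); rows([push(a,R=.055+(15-a)*.015/65) for a in (-26,-33,-40,-48,-54,-60)])
E
```

```text
time: 5.88
tcp_pos: [0.5324, -0.0485, 0.2465]
tcp_rot: [[-0.751, -0.201, 0.629], [-0.155, 0.98, 0.128], [-0.642, -0.001, -0.767]]
contact_force: [0.7, 3.0, -0.8]
grip_width: 0.006
finger_force: 1.5
t 5.875 stand xyz [-0.0108 -0.0034  0.0665] F [ 0.7  3.  -0.8]
slides [[-0.0, -0.0, -0.0], [0.003, -0.017, -0.003], [0.006, -0.032, -0.009], [0.01, -0.05, -0.018], [0.013, -0.062, -0.027], [0.015, -0.074, -0.037]]
rot [ 0.002 -0.001  0.002]
```

```bash
python3 -m handwheel '{"slide":[[0.003,-0.017,-0.003],[0.006,-0.033,-0.009],[0.01,-0.05,-0.018],[0.013,-0.062,-0.027],[0.014,-0.07,-0.034]],"delta_rot":[[0,0,0],[0,0,0],[0,0,0],[0,0,0],[0,0,0]],"gripper":[1,1,1,1,1]}'; cat >> h.py <<'E'
def phase(name="scene",tag=None):
    p,d=eyes.grab_frame(name); h=cv2.cvtColor(p,cv2.COLOR_RGB2HSV)
    if tag: cv2.imwrite(f"pics/{tag}.png",cv2.resize(cv2.cvtColor(p,cv2.COLOR_RGB2BGR)[115:255,160:325],None,fx=4,fy=4,interpolation=cv2.INTER_CUBIC))
    m=cv2.GaussianBlur(((h[...,1]<60)&(h[...,2]>70)).astype(np.float32),(0,0),.8)
    r=np.arange(.05,.105,.003); best=[]
    w=np.arange(-.020,.0201,.002); k=np.where(abs(w)<=.008,1,-.7)
    for th in np.arange(-80,80,.5):
        t=np.radians(th); u=np.sin(t)*Y+np.cos(t)*Zz; n=np.cos(t)*Y-np.sin(t)*Zz
        uv=proj(name,(AX-.006*X)+r[:,None,None]*u+w[None,:,None]*n).astype(np.float32).reshape(len(r),len(w),2)
        best.append((cv2.remap(m,uv[...,0],uv[...,1],1)*k).sum()/len(r)/9)
    b=np.array(best); a=np.arange(-80,80,.5)
    print("spokes",[(a[i],round(float(b[i]),2)) for i in range(2,len(b)-2) if b[i]>.35 and b[i]==b[max(0,i-15):i+16].max()])
E
python3 - <<'E'
from h import *
st(); phase(tag="s3")
E
```

```text
time: 6.5
tcp_pos: [0.5413, -0.0797, 0.2347]
tcp_rot: [[-0.759, -0.196, 0.621], [-0.153, 0.981, 0.123], [-0.633, -0.002, -0.775]]
contact_force: [-1.8, 3.2, 1.3]
grip_width: 0.003
finger_force: 1.5
t 6.5 stand xyz [-0.0084 -0.0357  0.0547] F [-1.8  3.2  1.3]
spokes [(np.float64(-45.5), 0.46), (np.float64(20.5), 0.62)]
```

```bash
python3 - <<'E'
from h import *
c=ctrl.sense()["tcp_pos"]; e=tgt(-.014,.048,.040)
rows([c+.004*Y+.004*Zz,c+.004*Y-.04*z,c-.075*z,e-.07*z])
E
```

```text
slides [[-0.002, 0.008, 0.008], [-0.052, -0.003, 0.061], [-0.094, -0.02, 0.115], [-0.133, 0.144, 0.078]]
rot [ 0.005 -0.012  0.007]
```

View pics/s3.png

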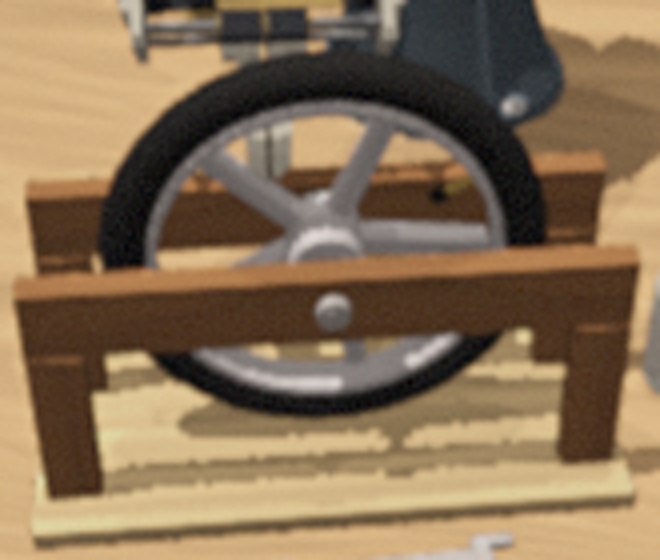

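The valve is visible at about (450,187), right of the upper spoke (365,165), which puts it near +57°. I back out and shift left.

```bash
python3 -m handwheel '{"slide":[[-0.002,0.008,0.008],[-0.052,-0.003,0.061],[-0.094,-0.01,0.115],[-0.125,0.07,0.09],[-0.133,0.144,0.078]],"delta_rot":[[0,0,0],[0,0,0],[0,0,0],[0,0,0],[0,0,0]],"gripper":[1,1,1,1,1]}'; python3 - <<'E'
from h import *
st(); phase(); e=tgt(-.014,.048,.040)
S=lambda P:np.array(P)/4+[160,115]-0.375
for q in plane("scene",S([(438,194),(468,183)]),AX+.004*X,X)-AX: print("valve",np.hypot(q@Y,q[2]),np.degrees(np.arctan2(q@Y,q[2])))
rows([e-.07*z,e-.035*z,e])
E
```

```text
time: 7.18
tcp_pos: [0.474, -0.007, 0.2744]
tcp_rot: [[-0.758, -0.194, 0.623], [-0.152, 0.981, 0.121], [-0.634, -0.003, -0.773]]
contact_force: [1.2, -1.0, -0.0]
grip_width: 0.007
finger_force: 0.0
t 7.175 stand xyz [-0.0596  0.0492  0.0944] F [ 1.2 -1.  -0. ]
spokes [(np.float64(-45.5), 0.6), (np.float64(20.5), 0.62)]
valve 0.08796950337844658 59.84848862284702
valve 0.10928374025551883 61.58940728337094
slides [[0.003, -0.008, 0.0], [0.048, 0.001, -0.053], [0.092, 0.01, -0.107]]
rot [ 0.003 -0.012  0.006]
```

```bash
python3 -m handwheel '{"slide":[[0.003,-0.004,0.0],[0.025,0.001,-0.026],[0.048,0.005,-0.053],[0.07,0.01,-0.08],[0.092,0.014,-0.107]],"delta_rot":[[0,0,0],[0,-0.01,0],[0,-0.01,0],[0,-0.01,0],[0,-0.01,0]],"gripper":[1,1,1,1,1]}'; python3 - <<'E'
from h import *
st(); rows([push(a,R=.045+(22-a)*.015/58,x=-.013) for a in (22,15,8,0,-8,-16,-22,-28)])
p,d=eyes.grab_frame("wrist"); cv2.imwrite("pics/w3.png",cv2.cvtColor(p,cv2.COLOR_RGB2BGR))
E
```

```text
time: 7.85
tcp_pos: [0.5192, -0.0001, 0.2188]
tcp_rot: [[-0.754, -0.198, 0.626], [-0.153, 0.98, 0.125], [-0.638, -0.001, -0.77]]
contact_force: [-3.8, 2.0, 1.3]
grip_width: 0.005
finger_force: 2.0
t 7.85 stand xyz [-0.0139  0.0467  0.0388] F [-3.8  2.   1.3]
slides [[0.004, -0.009, 0.01], [0.006, -0.018, 0.019], [0.008, -0.028, 0.027], [0.01, -0.041, 0.034], [0.013, -0.056, 0.039], [0.017, -0.071, 0.042], [0.019, -0.084, 0.043], [0.022, -0.096, 0.042]]
rot [ 0.002 -0.005  0.005]
```

View pics/w3.png

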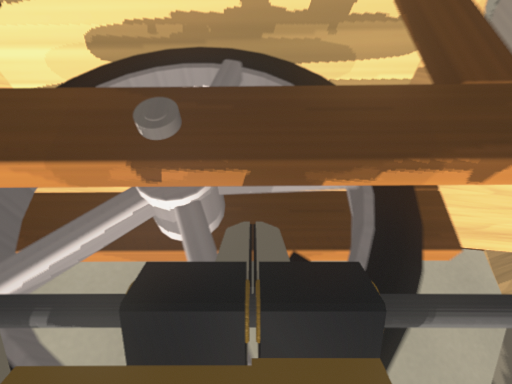

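The fingers (252,230) are between the spoke (195,235) and the valve cap (298,258), with room to both. I sweep most of the way.

```bash
python3 -m handwheel '{"slide":[[0.004,-0.009,0.010],[0.007,-0.022,0.022],[0.009,-0.037,0.032],[0.012,-0.052,0.038],[0.015,-0.065,0.041]],"delta_rot":[[0,0,0],[0,0,0],[0,0,0],[0,0,0],[0,0,0]],"gripper":[1,1,1,1,1]}'; python3 - <<'E'
from h import *
st(); phase(); rows([push(a,R=.045+(22-a)*.015/58,x=-.013) for a in (-13,-18,-23,-28,-33,-38)])
E
```

```text
time: 8.52
tcp_pos: [0.5283, -0.0335, 0.2413]
tcp_rot: [[-0.752, -0.196, 0.629], [-0.153, 0.981, 0.123], [-0.641, -0.004, -0.767]]
contact_force: [-0.4, 3.2, -2.2]
grip_width: 0.006
finger_force: 1.7
t 8.525 stand xyz [-0.0118  0.0122  0.0613] F [-0.4  3.2 -2.2]
spokes [(np.float64(-9.0), 0.4), (np.float64(57.5), 0.38)]
slides [[-0.004, 0.003, -0.004], [-0.001, -0.007, -0.003], [0.001, -0.018, -0.003], [0.003, -0.028, -0.003], [0.005, -0.039, -0.005], [0.007, -0.049, -0.008]]
rot [ 0.005 -0.001  0.007]
```

```bash
python3 -m handwheel '{"slide":[[-0.001,-0.007,-0.003],[0.001,-0.015,-0.003],[0.003,-0.022,-0.003],[0.004,-0.03,-0.003],[0.004,-0.03,-0.003]],"delta_rot":[[0,0,0],[0,0,0],[0,0,0],[0,0,0],[0,0,0]],"gripper":[1,1,1,1,1]}'; python3 - <<'E'
from h import *
st(); phase(tag="s4"); rows([push(a,R=.045+(22-a)*.015/58,x=-.013) for a in (-28,-33,-38,-43)])
E
```

```text
time: 9.2
tcp_pos: [0.53, -0.0484, 0.2391]
tcp_rot: [[-0.753, -0.196, 0.629], [-0.153, 0.981, 0.122], [-0.64, -0.004, -0.768]]
contact_force: [-0.5, 0.3, 1.3]
grip_width: 0.003
finger_force: 0.4
t 9.2 stand xyz [-0.0131 -0.0028  0.0591] F [-0.5  0.3  1.3]
spokes [(np.float64(-22.5), 0.54), (np.float64(44.0), 0.47)]
slides [[0.0, 0.0, 0.001], [0.002, -0.01, -0.0], [0.004, -0.021, -0.003], [0.007, -0.032, -0.007]]
rot [ 0.004 -0.002  0.007]
```

View pics/s4.png

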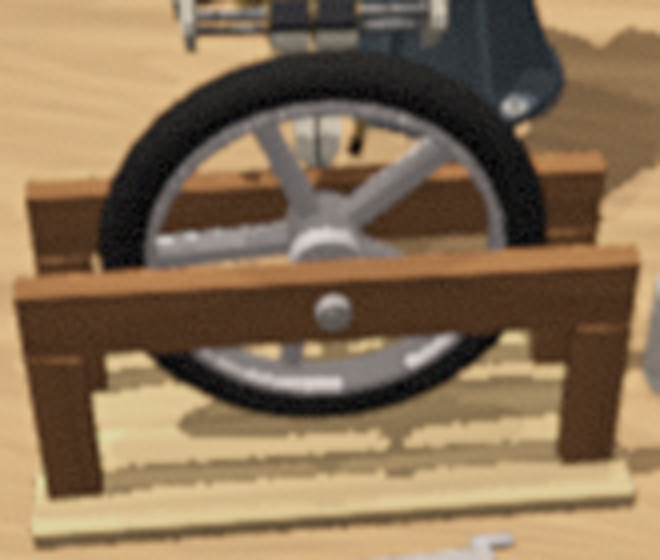

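The spokes are at (285,165) and (400,190), and the valve runs from (355,152) to (362,118), slightly right of top, so about 10° remains. I'll fit the spokes with a full box model.

```bash
cat >> h.py <<'E'
def fit(name="scene",lo=-20,hi=25,dz=0):
    "valve angle (deg from up, + left) by overlap of projected spoke boxes with the metal mask"
    f=6; p,d=eyes.grab_frame(name); q=cv2.resize(p[110:200,170:320],None,fx=f,fy=f,interpolation=cv2.INTER_CUBIC)
    h=cv2.cvtColor(q,cv2.COLOR_RGB2HSV); m=((h[...,1]<60)&(h[...,2]>70))
    def hull(P): 
        uv=(proj(name,P)-[170,110]+.5)*f-.5
        k=np.zeros(m.shape,np.uint8); cv2.fillConvexPoly(k,cv2.convexHull(uv.astype(np.float32)).astype(np.int32),1); return k>0
    def box(v,a,w):
        t=np.radians(v+a); u=np.sin(t)*Y+np.cos(t)*Zz; n=np.cos(t)*Y-np.sin(t)*Zz
        return np.array([AX+x*X+r*u+s*w*n for x in(-.026,-.006) for r in(.055,.095) for s in(-1,1)])
    A=np.arange(lo,hi,.5); out=[]
    for sp in ((36,),(-36,),(36,-36)):
        s=[]
        for v in A:
            i=np.zeros(m.shape,bool); o=i.copy()
            for a in sp: i|=hull(box(v,a,.008)); o|=hull(box(v,a,.016))
            s.append(m[i].mean()-m[o&~i].mean())
        s=np.array(s); k=s>s.max()-.06; out.append((round(float((A[k]*(s[k]-s.max()+.06)).sum()/(s[k]-s.max()+.06).sum()),2),round(float(s.max()),2)))
    print("valve angle by left, right, both spokes:",out)
    # valve: contrast with background along arc at valve depth
    uvf=lambda v:proj(name,np.array([AX+.004*X+r*(np.sin(v)*Y+np.cos(v)*Zz) for r in np.arange(.085,.106,.003)])).astype(np.float32).reshape(1,-1,2)
    g=cv2.cvtColor(p,cv2.COLOR_RGB2GRAY)
    B=np.arange(-20,21,1.); pr=[float(cv2.remap(g,uvf(np.radians(v))[...,0],uvf(np.radians(v))[...,1],1).mean()) for v in B]
    print("dark arc",[(int(b),int(c)) for b,c in zip(B,pr)])
E
python3 - <<'E'
from h import *
S=lambda P:np.array(P)/4+[160,115]-0.375
for q in plane("scene",S([(355,152),(362,118)]),AX+.004*X,X)-AX: print("valve",np.hypot(q@Y,q[2]),np.degrees(np.arctan2(q@Y,q[2])))
fit()
E
```

```text
valve 0.08360747691315859 13.820172929480325
valve 0.10996204153946842 12.894835117456994
valve angle by left, right, both spokes: [(13.17, 0.82), (12.23, 0.59), (12.73, 0.69)]
dark arc [(-20, 101), (-19, 102), (-18, 106), (-17, 114), (-16, 128), (-15, 144), (-14, 155), (-13, 158), (-12, 154), (-11, 150), (-10, 150), (-9, 151), (-8, 154), (-7, 156), (-6, 157), (-5, 145), (-4, 126), (-3, 108), (-2, 118), (-1, 139), (0, 149), (1, 154), (2, 156), (3, 157), (4, 158), (5, 164), (6, 171), (7, 178), (8, 177), (9, 168), (10, 142), (11, 108), (12, 74), (13, 56), (14, 59), (15, 82), (16, 114), (17, 142), (18, 158), (19, 165), (20, 167)]
```

Spokes and valve agree at about 13° left of top. I push about 10° more.

```bash
python3 -m handwheel '{"slide":[[0.001,-0.006,0],[0.002,-0.012,-0.001],[0.004,-0.018,-0.002],[0.005,-0.023,-0.003],[0.005,-0.023,-0.003]],"delta_rot":[[0,0,0],[0,0,0],[0,0,0],[0,0,0],[0,0,0]],"gripper":[1,1,1,1,1]}'; python3 - <<'E'
from h import *
st(); fit()
E
```

```text
time: 9.93
tcp_pos: [0.5328, -0.0599, 0.238]
tcp_rot: [[-0.752, -0.195, 0.629], [-0.153, 0.981, 0.122], [-0.641, -0.004, -0.768]]
contact_force: [-1.9, 1.4, -0.1]
grip_width: 0.007
finger_force: 0.7
t 9.925 stand xyz [-0.0127 -0.0146  0.058 ] F [-1.9  1.4 -0.1]
valve angle by left, right, both spokes: [(3.39, 0.74), (2.43, 0.62), (2.92, 0.67)]
dark arc [(-20, 164), (-19, 157), (-18, 152), (-17, 151), (-16, 152), (-15, 154), (-14, 155), (-13, 152), (-12, 142), (-11, 126), (-10, 112), (-9, 116), (-8, 134), (-7, 153), (-6, 161), (-5, 161), (-4, 160), (-3, 159), (-2, 156), (-1, 149), (0, 126), (1, 99), (2, 69), (3, 55), (4, 56), (5, 84), (6, 124), (7, 158), (8, 174), (9, 182), (10, 184), (11, 183), (12, 180), (13, 177), (14, 174), (15, 171), (16, 169), (17, 166), (18, 166), (19, 166), (20, 166)]
```

```bash
python3 -m handwheel '{"slide":[[0.0004,-0.002,0],[0.0008,-0.004,-0.0004],[0.0012,-0.006,-0.0006],[0.0015,-0.0075,-0.001],[0.0015,-0.0075,-0.001]],"delta_rot":[[0,0,0],[0,0,0],[0,0,0],[0,0,0],[0,0,0]],"gripper":[1,1,1,1,1]}'; python3 - <<'E'
from h import *
st(); fit(); c=ctrl.sense()["tcp_pos"]; rows([c+.006*Y+.005*Zz,c+.006*Y+.005*Zz-.05*z,c-.15*z])
E
```

```text
time: 10.6
tcp_pos: [0.5334, -0.0633, 0.2374]
tcp_rot: [[-0.752, -0.196, 0.629], [-0.153, 0.981, 0.123], [-0.641, -0.004, -0.768]]
contact_force: [-1.4, 3.2, -0.6]
grip_width: 0.008
finger_force: 1.3
t 10.6 stand xyz [-0.0128 -0.018   0.0574] F [-1.4  3.2 -0.6]
valve angle by left, right, both spokes: [(0.66, 0.72), (0.72, 0.62), (0.63, 0.67)]
dark arc [(-20, 148), (-19, 149), (-18, 153), (-17, 155), (-16, 153), (-15, 150), (-14, 139), (-13, 124), (-12, 114), (-11, 118), (-10, 137), (-9, 152), (-8, 160), (-7, 163), (-6, 164), (-5, 162), (-4, 153), (-3, 135), (-2, 109), (-1, 79), (0, 59), (1, 57), (2, 71), (3, 109), (4, 143), (5, 168), (6, 180), (7, 185), (8, 185), (9, 184), (10, 183), (11, 181), (12, 178), (13, 176), (14, 173), (15, 171), (16, 169), (17, 167), (18, 166), (19, 166), (20, 167)]
slides [[-0.002, 0.012, 0.01], [-0.065, -0.001, 0.087], [-0.189, -0.039, 0.23]]
rot [ 0.004 -0.002  0.007]
```

```bash
python3 -m handwheel '{"slide":[[0.0003,-0.0015,0],[0.0003,-0.0015,0],[-0.002,0.012,0.008],[-0.03,0.006,0.045],[-0.065,0,0.087]],"delta_rot":[[0,0,0],[0,0,0],[0,0,0],[0,0,0],[0,0,0]],"gripper":[1,1,1,1,1]}' && python3 -m handwheel '{"slide":[[-0.06,-0.01,0.07],[-0.12,-0.03,0.14],[-0.14,-0.03,0.16],[-0.14,-0.03,0.16],[-0.14,-0.03,0.16]],"delta_rot":[[0,0,0],[0,0,0],[0,0,0],[0,0,0],[0,0,0]],"gripper":[1,1,1,1,1]}'; python3 - <<'E'
from h import *
st(); fit()
E
```

```text
time: 11.28
tcp_pos: [0.5008, -0.0633, 0.2818]
tcp_rot: [[-0.752, -0.196, 0.629], [-0.153, 0.981, 0.122], [-0.641, -0.005, -0.768]]
contact_force: [0.0, -0.3, 0.7]
grip_width: 0.004
finger_force: 0.0
time: 11.9
tcp_pos: [0.4311, -0.0781, 0.3605]
tcp_rot: [[-0.753, -0.196, 0.629], [-0.153, 0.981, 0.123], [-0.641, -0.004, -0.768]]
contact_force: [0.0, -0.2, -0.4]
grip_width: 0.005
finger_force: 0.0
t 11.9 stand xyz [-0.116  -0.0118  0.1805] F [ 0.  -0.2 -0.4]
valve angle by left, right, both spokes: [(0.13, 0.74), (0.09, 0.74), (0.12, 0.74)]
dark arc [(-20, 184), (-19, 183), (-18, 183), (-17, 182), (-16, 182), (-15, 182), (-14, 182), (-13, 182), (-12, 183), (-11, 182), (-10, 182), (-9, 182), (-8, 183), (-7, 183), (-6, 184), (-5, 182), (-4, 172), (-3, 148), (-2, 113), (-1, 78), (0, 57), (1, 61), (2, 84), (3, 126), (4, 159), (5, 175), (6, 182), (7, 184), (8, 183), (9, 182), (10, 180), (11, 178), (12, 176), (13, 174), (14, 173), (15, 172), (16, 169), (17, 166), (18, 165), (19, 165), (20, 166)]
```

The valve measures 0.1° from the top and the robot is clear of everything.

```bash
python3 -c "
from plant import ctrl
print(ctrl.hand_in())"
```

```text
the job is handed in; nothing more can be done
None
```

The wheel is handed in with the valve straight up, about 0.1° off by the last camera measurement. It took three spoke pushes and about 12 s of the 58 s; the arm is backed clear, and no verdict came back at hand-in.

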